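# Press two veneered rails under weighted bars

## Robot

A 6-joint arm with a two-finger parallel gripper is mounted at the origin on the work surface. World frame = base frame: x ahead of the robot, y to its left, z up, the work surface at z = 0. Lengths are in mm, angles in degrees, forces in N, time in s.
With the tool pointing down it reaches from about 150 to 775 mm from the base axis. Payload 6.1 kg.
Tool frame: the origin (TCP) lies on the centre line of the jaws, within the pads' length; the fingertips stand 19 mm ahead of it and the grasp point (between the pads) is the TCP; z points along the fingers, y is the line along which they close (so a half turn about z gives the same grasp; the last joint's range is limited). The gripper opens to 85 mm and grips with 20 to 120 N. Pads are 22 mm wide; open, the fingers measure 114 mm over their backs; the gripper's body (76 mm by 85 mm) begins 54 mm behind the grasp point. The pads swing forward as they close: fully open they stand 13 mm farther back than shut.
Start: joints at [-69.156, 7.208, -2.269, 80.523, 0, 90], TCP at [186.802, -490.625, 250.295] pointing down, gripper open.
Joint ranges: [-155.77, 155.77], [-54.66, 111.73], [-72.52, 77.12], [-102.08, 115.82], [-83.92, 84.16], [-180, 180]. Speed limits (degrees/s): [136.94, 136.94, 172.46, 180, 180, 180].

## Interface

Orientations are given as a 3x3 rotation matrix whose columns are the frame's x, y, z axes.
In Python, from plant import arm, optics gives the robot as it stands. The module is installed in compiled form; this text tells all that it offers.
- The arm moves only by the shell command python3 -m jog 'ROWS'. ROWS is JSON, one flat list of numbers, 7 for each row, row after row: the shift along the tool's x, y, z in mm, then the turn, a rotation vector about the tool's x, y, z in rad, then the opening, from -1 (shut) to 1 (fully open). In form: [x, y, z, ax, ay, az, claw, x, y, z, ax, ay, az, claw, ...]. A call has exactly 8 rows; each row shifts and turns the commanded pose from where the row before left it, along the tool's axes as they then stand; what a row does not reach is not made up. A row lasts 1/10 s, in which the tool goes at most 50 mm and 8.59 degrees, less where a joint would pass 70% of its speed; a pose out of reach is approached as far as the arm can. A call is refused whole if a number of a shift passes 50 or a number of a turn 0.15, either way. A call with a gripper value outside its range is refused whole. The fingers move at their own pace and stop on an object; the grip force is fixed at half the most. Time passes only in rows, so rows that do not move let the fingers close, or fill a call up. It gives the time, the measured TCP pose, the force, the opening and the grip force at its end, in the units of the state.
- arm.read_state(): the state, without advancing time (a new reading comes with each control period).
- optics.read_camera(name): name is "scene" or "top" or "wrist"; returns (picture, depth): 480x640x3 uint8, red, green, blue; 480x640 float32, mm along the optical axis (not along the pixel's ray), 0 where there is no reading.
- optics.camera_model(name): a dict with "intrinsics" (3x3 intrinsics, pixels), "world_from_camera" (4x4, takes a point from camera to world coordinates); the wrist camera has in their place "T_tool_cam" (4x4, takes a point from camera to tool coordinates, whose origin is the TCP and whose axes are the flange's). Camera axes: x right, y down, z forward; pixel columns grow to the right and rows downward; lengths in mm; the calibration is good to about 2 mm. A picture is of the moment at which its call begins: read the wrist's pose just before it. camera_model takes no time and is no camera call.
- arm.finish_job(): hands the job in; it is judged then, once.
The state is a dict: "clock": time; "joint_positions": joint angles; "joint_velocities": joint speeds; "joint_efforts": joint torques, N m; "eef_pos": TCP position; "ee_rot": TCP orientation; "ft_force": force on the tool from outside, world axes, zero at the start; "torque": the same for the moment, N m; "gripper_width": finger opening in mm; "finger_force": force on a finger pad.
Only numpy, scipy, OpenCV 4.12 (cv2) and the standard library are available. Lean on these libraries where they do the work, as an engineer would, in place of code of your own. Each camera call takes 0.05 s, during which the arm holds its last target. There are 200 camera calls.

## Task

Two freshly veneered rails lie on the white gluing board. Put the cork block that was left on one of them flat in the tool tray, lay a plywood caul strip flat along the top of each rail so that it covers the rail, then take every steel press bar off the hook rack and lay it handle up, centred and square across both strips, with a clear gap between neighbouring bars and none overhanging the ends of the strips. Leave everything else on the bench where it is.

Things in the scene. Friction and masses are not known exactly. Their poses are not given: they have to be found in the camera images.
- board: White gluing board, 270 (x) x 206 (y) x 18 mm, fixed, left or right on the bench, turned up to 0.2 rad. Origin: centre of underside. Two veneered rails, each 220 x 44 x 30 mm, lie fixed along its x axis, centres at y = -55 and +55 mm, dark veneer up, tops 48 mm above the bench. Plywood end stops, 90 mm above the bench, stand beyond both rail ends, inner faces at x = -122 and +122 mm, with cleats 38 mm high before them.
- rail_left (a point): Centre of the veneered top face of the rail on the board's +y side; axes as the board's (x along the rail).
- rail_right (a point): Centre of the veneered top face of the rail on the board's -y side; axes as the board's (x along the rail).
- rack: Grey steel hook rack, fixed on the side the board leaves free, turned up to 0.2 rad. Origin: on the bench under the prongs. Two square prongs (8 x 8 mm) run along its x axis at y = -42 and +42 mm, upper faces 140 mm above the bench, from the rear beam (160 mm wide, front face at x = 150 mm, top 145 mm high) to free ends at x = -128 mm, pointing towards the robot. Feet 8 mm high.
- prong_tips (a point): Midway between the two free ends of the rack's prongs, at the height of the prongs' upper faces (140 mm), rack axes. Each end is a tip, 8 mm long, that turns up 14 mm above the prong: a handle must be lifted past it, then drawn off to the rack's -x.
- strip1: Caul strip: plywood batten 220 (x) x 44 (y) x 24 (z) mm, 0.15 kg, lying loose on the bench on one side of the board. Origin: centre of its underside; x along its length. The two strips are alike, either may go on either rail.
- strip2: The other caul strip, same size and axes as strip1, on the other side of the board.
- bar1: Press bar: flat steel bar 44 (x) x 200 (y) x 9 (z) mm, 0.6 to 0.84 kg. Origin: centre of its underside; y along it. Bow handle on top: straight grip along y, 124 mm long, 12 mm wide, 10 mm high, centre 56 mm above the origin, legs 10 mm wide at y = -57 and +57 mm, 42 mm clear between bar and grip. It hangs by the grip on both prongs, lying across them. May be absent.
- bar2: Press bar like bar1, may be absent. 2 to 4 bars hang in one row along the prongs, 60 mm or more apart (give or take 12 mm), bar1 nearest the tips, then bar2, bar3, bar4; the foremost must come off first. Undersides 89 mm above the bench at the start.
- bar3: Press bar like bar1, may be absent.
- bar4: Press bar like bar1, may be absent.
- block: Cork veneering block 100 (x) x 60 (y) x 35 (z) mm, 0.08 kg, left lying lengthwise on the left rail's veneer. Origin: centre of its underside.
- tray: Shallow grey plastic tool tray, fixed, 150 (x) x 180 (y) mm outside, walls 4 mm thick and 22 mm high, floor 4 mm thick; empty at the start. Origin: centre of its underside.
- glue: Glue bottle, 60 mm across, 150 mm high; bystander, not to be disturbed.
- offcut: Wooden offcut 70 x 55 x 28 mm, on the bench below the hanging bars; bystander, not to be disturbed.
Not all that is in view belongs to the job. Several things have the shape of the block; the one meant has the colours described above.

How it is judged:
By the outcome, as a careful person would: the job done as asked, in the order asked, and still so for the second after the job is handed in, with the robot touching nothing.
Of bar1, bar2, bar3, bar4 only 2 to 4 are there at a start; the rules pass over those that are not, and their reading is None.
At some moment in a run one of bar1, bar2, bar3, bar4 may be knocked a few centimetres aside while the robot is not near it.
Once in a run the grip may slacken for a moment while it holds something.
It also fails if it takes over 210 s, if anything falls off the work surface, if the arm or the gripper's body presses on something with over 40 N, if the wrist force passes 120 N, or if a joint passes its speed limit or range.

## Working session

There is one attempt and no reset: what is moved stays moved. The work goes in short steps, Python scripts to look and compute and a shell command to move; the robot and the scene stay as the last step left them, time stands still between calls to the robot, and variables do not carry over. Pictures are saved under pics/ and viewed, at most 14 in all, crops included, and the job is handed in when it is done.

```bash
mkdir -p pics; ls; cat > h.py <<'E'
import numpy as np, cv2
from plant import arm, optics
def grab(n):
    s=arm.read_state(); im,d=optics.read_camera(n); m=optics.camera_model(n)
    K=np.array(m["intrinsics"])
    if n=="wrist":
        T=np.eye(4);T[:3,:3]=s["ee_rot"];T[:3,3]=s["eef_pos"];W=T@np.array(m["T_tool_cam"])
    else: W=np.array(m["world_from_camera"])
    return im,d,K,W
def cloud(d,K,W):
    v,u=np.mgrid[:480,:640]
    P=np.stack([(u-K[0,2])/K[0,0]*d,(v-K[1,2])/K[1,1]*d,d],-1)
    return P@W[:3,:3].T+W[:3,3]
def save(im,n): cv2.imwrite("pics/"+n,im[...,::-1])
E
python3 - <<'E'
from h import *
s=arm.read_state();print(s)
ims=[]
for n in("top","scene"):
    im,d,K,W=grab(n);save(im,n+"0.png");np.savez(n+"0.npz",im=im,d=d,K=K,W=W);print(n,K,W)
E
```

```text
pics
{'clock': 0.0, 'joint_positions': array([-6.91547274e+01,  7.24224918e+00, -2.32800127e+00,  8.05225193e+01,
        3.53337142e-04,  9.00009028e+01]), 'joint_velocities': array([ 0.01818701,  0.03881123,  0.05445259, -0.06821545,  0.06259816,
       -0.02951767]), 'joint_efforts': array([-2.29428188e-03, -4.35914254e+01,  3.52924562e+01,  1.74201722e-02,
       -2.62588410e-04, -3.81567924e-07]), 'eef_pos': array([ 186.68586871, -490.28186903,  249.50671466]), 'ee_rot': array([[ 9.34550405e-01,  3.55830319e-01, -5.70399500e-04],
       [ 3.55830776e-01, -9.34549176e-01,  1.51535081e-03],
       [ 6.14137695e-06, -1.61913741e-03, -9.99998689e-01]]), 'ft_force': array([ 0.50111944,  0.4068326 , -0.12102139]), 'torque': array([ 0.04603812, -0.02730659, -0.00417029]), 'finger_force': 0.0, 'gripper_width': 85.84711560426318}
top [[499.86231207   0.         323.17875272]
 [  0.         499.86231207 235.54573978]
 [  0.           0.           1.        ]] [[-2.77036135e-03 -9.95129709e-01  9.85352126e-02  4.24870351e+02]
 [-9.99965960e-01  3.52261173e-03  7.46117569e-03 -8.23694207e+01]
 [-7.77193889e-03 -9.85111883e-02 -9.95105594e-01  1.46277587e+03]
 [ 0.00000000e+00  0.00000000e+00  0.00000000e+00  1.00000000e+00]]
scene [[504.70468803   0.         322.53972776]
 [  0.         504.70468803 243.1024475 ]
 [  0.           0.           1.        ]] [[-6.52984602e-01  6.43492972e-01 -3.99409446e-01  1.03253151e+03]
 [ 7.57316230e-01  5.61114449e-01 -3.34099841e-01  3.29900928e+02]
 [ 9.12351172e-03 -5.20641307e-01 -8.53726766e-01  1.15421438e+03]
 [ 0.00000000e+00  0.00000000e+00  0.00000000e+00  1.00000000e+00]]
```

View pics/top0.png

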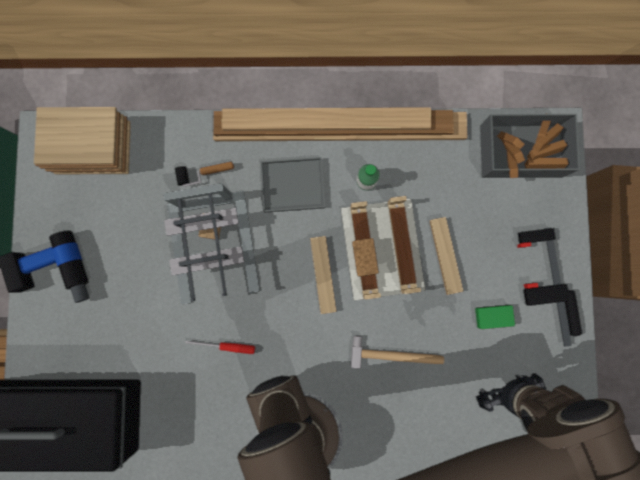

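View pics/scene0.png

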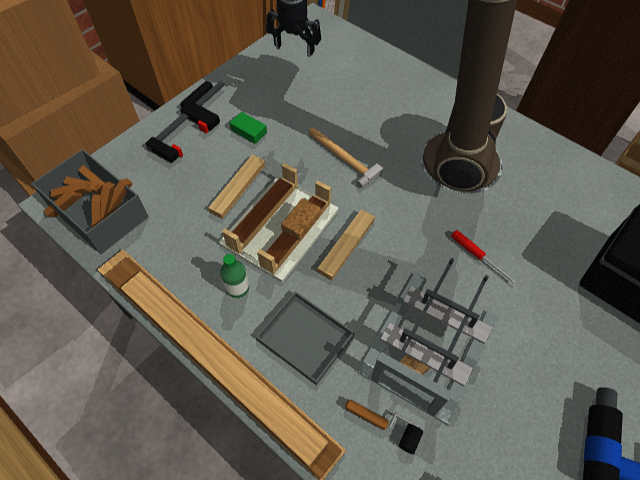

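Top view: the cork-brown block is at (365,257) on the left rail. The green block at (495,317) has the same shape but the wrong colour. Strips are at (323,273) and (446,255), the tray at (295,184), the glue at (368,176), and the rack around (205,240) with two bars. Next I measure positions and confirm the block in a crop.

```bash
cat > m.py <<'E'
from h import *
z=np.load("top0.npz");im,d,K,W=[z[k] for k in("im","d","K","W")]
P=cloud(d,K,W);hsv=cv2.cvtColor(im,cv2.COLOR_RGB2HSV)
def rect(mask,name,zz=None):
    n,l,st,c=cv2.connectedComponentsWithStats(mask.astype(np.uint8))
    for i in range(1,n):
        if st[i,4]<60: continue
        p=P[l==i]; h=np.median(p[:,2]); r=cv2.minAreaRect(p[:,:2].astype(np.float32))
        print(name,"px",c[i].round(),"n",st[i,4],"z %.0f"%h,"c",np.round(r[0],1),"sz",np.round(r[1],1),"ang %.1f"%r[2])
roi=np.zeros((480,640),bool);roi[150:320,150:480]=1
H,S,V=hsv[...,0],hsv[...,1],hsv[...,2];X,Y,Z=P[...,0],P[...,1],P[...,2]
ok=roi&(d>0)
for n,(u,v) in dict(bench=(280,330),blk=(365,257),veneer=(402,240),s1=(323,273),s2=(446,255),board=(383,280),tray=(295,184),bar=(200,222)).items(): print(n,hsv[v,u],P[v,u].round())
rect(ok&(Z>14)&(Z<34)&(S>60)&(H>10)&(H<26)&(V>110),"strip")
rect(ok&(Z>70)&(Z<95)&(S>60),"block/stops")
rect(ok&(Z>38)&(Z<58)&(S>80),"rail")
rect(ok&(Z>10)&(Z<28)&(S<40)&(V>130),"board")
rect(ok&(Z>10)&(Z<30)&(S<60)&(V<130)&(X>500),"tray")
rect(ok&(Z>84)&(Z<110)&(S<60)&(Y>120),"bars")
rect(ok&(Z>132)&(S<60)&(Y>120),"prongs")
rect(ok&(Z>60)&(S>60)&(H>35),"glue")
E
python3 m.py
python3 -c "
import cv2
a=cv2.imread('pics/top0.png')
cv2.imwrite('pics/crop0.png',cv2.resize(a[160:310,160:470],None,fx=2.5,fy=2.5,interpolation=2))"
```

```text
bench [ 83   8 129] [296.  54.  -2.]
blk [ 16 120 123] [ 502. -187.   84.]
veneer [ 10 146  77] [ 552. -296.   47.]
s1 [ 18  83 151] [459. -71.  22.]
s2 [ 18  79 171] [ 510. -424.   28.]
board [ 34  15 138] [ 439. -243.   22.]
tray [ 80   8 101] [724.  12.   1.]
bar [160   7 104] [599. 268.  95.]
strip px [216. 167.] n 171 z 29 c [770.2 243.6] sz [19.6 95.4] ang 10.5
strip px [446. 255.] n 1182 z 24 c [ 510.  -426.2] sz [217.7  45.8] ang 11.8
strip px [207. 235.] n 85 z 28 c [572.4 265.6] sz [47.  18.3] ang 80.8
strip px [323. 274.] n 1128 z 24 c [455.6 -70.3] sz [216.9  43.4] ang 7.9
block/stops px [397. 199.] n 74 z 90 c [ 662.5 -279.4] sz [11.9 40.3] ang 5.5
block/stops px [359. 204.] n 71 z 89 c [ 648.3 -171. ] sz [11.8 41.8] ang 8.8
block/stops px [365. 257.] n 766 z 83 c [ 502.5 -187.9] sz [99.8 58.8] ang 8.3
block/stops px [411. 290.] n 63 z 90 c [ 410.7 -314.2] sz [10.6 43.3] ang 8.0
block/stops px [372. 296.] n 60 z 89 c [ 395.8 -204.1] sz [10.7 39.8] ang 7.7
rail px [402. 246.] n 1175 z 48 c [ 536.3 -296.7] sz [229.7  43.2] ang 7.7
rail px [361. 225.] n 394 z 48 c [ 595.1 -
[... 626 characters left out ...]
27. 217.] n 315 z 98 c [612.4 195.2] sz [44.9 59.6] ang 8.9
bars px [197. 215.] n 68 z 98 c [618.5 274.9] sz [ 7.9 73.1] ang 10.1
bars px [172. 227.] n 209 z 98 c [588.1 340.8] sz [45.1 45.8] ang 8.3
bars px [199. 225.] n 246 z 98 c [589.4 271. ] sz [24.5 77.7] ang 9.2
bars px [233. 256.] n 313 z 98 c [505.5 178.2] sz [43.8 58.7] ang 10.1
bars px [203. 255.] n 111 z 98 c [508.3 256.6] sz [11.4 73.8] ang 10.3
bars px [178. 266.] n 224 z 97 c [479.1 324.6] sz [44.  46.3] ang 9.9
bars px [205. 265.] n 209 z 98 c [480. 252.] sz [20.3 77.8] ang 10.3
prongs px [199. 228.] n 1641 z 144 c [539.  251.7] sz [298.3 160.9] ang 9.9
glue px [368. 174.] n 329 z 110 c [ 731.8 -198.4] sz [52.7 55.4] ang 88.1
```

View pics/crop0.png

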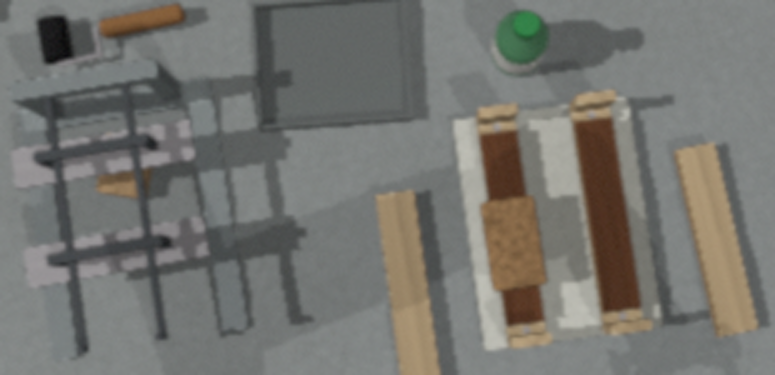

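Crop: the cork-grained block sits at (515,243) in the crop, on the left rail, so it is the one meant. The only rival of that shape is the green block at (495,317) in the full top view. Two bars hang on the rack. I start with the block.

```bash
cat >> h.py <<'E'
from scipy.spatial.transform import Rotation as R
def to(x,y,z,yaw):
    s=arm.read_state();A=np.array(s["ee_rot"]);c,n=np.cos(np.radians(yaw)),np.sin(np.radians(yaw))
    B=np.array([[c,n,0],[n,-c,0],[0,0,-1.]])
    print("turn",R.from_matrix(A.T@B).as_rotvec().round(3),"then shift",(B.T@(np.array([x,y,z])-s["eef_pos"])).round(1),
     "| t %.1f pos %s yaw %.1f w %.1f f %.0f"%(s["clock"],s["eef_pos"].round(1),np.degrees(np.arctan2(A[1,0],A[0,0])),s["gripper_width"],s["finger_force"]))
E
python3 -c "
from h import *
to(502.5,-188,150,8)"
```

```text
turn [-0.002  0.     0.224] then shift [ 354.8 -255.4   99.6] | t 0.1 pos [ 186.7 -490.3  249.6] yaw 20.8 w 85.3 f 0
```

```bash
python3 -m jog '[0,0,0,0,0,0.112,1,0,0,0,0,0,0.112,1,32,-23,5,0,0,0,1,32,-23,5,0,0,0,1,32,-23,5,0,0,0,1,32,-23,5,0,0,0,1,32,-23,5,0,0,0,1,32,-23,5,0,0,0,1]'; python3 -m jog '[32,-23,8,0,0,0,1,32,-23,8,0,0,0,1,32,-23,8,0,0,0,1,32,-23,8,0,0,0,1,32,-23,8,0,0,0,1,0,0,10,0,0,0,1,0,0,0,0,0,0,1,0,0,0,0,0,0,1]'; python3 -c "
from h import *
to(502.5,-188,72,8)
im,d,K,W=grab('wrist');save(im,'w1.png')
P=cloud(d,K,W);S=cv2.cvtColor(im,cv2.COLOR_RGB2HSV)[...,1]
m=(P[...,2]>76)&(P[...,2]<88)&(S>60)&(np.hypot(P[...,0]-502,P[...,1]+188)<75)
print(m.sum(),cv2.minAreaRect(P[m][:,:2].astype(np.float32)))"
```

```text
clock: 0.9
eef_pos: [358.4, -325.8, 219.8]
ee_rot: [[0.99, 0.139, -0.0], [0.139, -0.99, 0.0], [-0.0, -0.0, -1.0]]
ft_force: [0.4, -0.1, 0.9]
gripper_width: 85.3
finger_force: 0.0
clock: 1.7
eef_pos: [499.3, -191.3, 170.0]
ee_rot: [[0.99, 0.139, -0.001], [0.139, -0.99, 0.0], [-0.001, -0.0, -1.0]]
ft_force: [-0.6, -0.5, 0.7]
gripper_width: 85.5
finger_force: 0.0
turn [-0.     0.001 -0.   ] then shift [ 3.6 -2.9 98. ] | t 1.7 pos [ 499.3 -191.3  170. ] yaw 8.0 w 85.5 f 0
17783 ((503.2972717285156, -188.00894165039062), (99.53260803222656, 60.02544021606445), 8.185229301452637)
```

Block confirmed at (503,-188), yaw 8.2. Down, grip, lift.

```bash
python3 -m jog '[4,-3,10,0,0,0,1,0,0,22,0,0,0,1,0,0,22,0,0,0,1,0,0,22,0,0,0,1,0,0,14,0,0,0,1,0,0,8,0,0,0,1,0,0,0,0,0,0,1,0,0,0,0,0,0,0]'; python3 -m jog '[0,0,0,0,0,0,-1,0,0,0,0,0,0,-1,0,0,0,0,0,0,-1,0,0,0,0,0,0,-1,0,0,0,0,0,0,-1,0,0,0,0,0,0,-1,0,0,-10,0,0,0,-1,0,0,-20,0,0,0,-1]';python3 -m jog '[0,0,-20,0,0,0,-1,0,0,-20,0,0,0,-1,0,0,-20,0,0,0,-1,0,0,0,0,0,0,-1,0,0,0,0,0,0,-1,0,0,0,0,0,0,-1,0,0,0,0,0,0,-1,0,0,0,0,0,0,-1]';  python3 -c "
from h import *
to(710,17,28,4.2)"
```

```text
clock: 2.55
eef_pos: [503.9, -187.9, 72.9]
ee_rot: [[0.99, 0.139, 0.001], [0.139, -0.99, -0.0], [0.001, 0.0, -1.0]]
ft_force: [0.3, -0.6, 0.2]
gripper_width: 73.2
finger_force: 0.0
clock: 3.35
eef_pos: [502.5, -187.0, 101.6]
ee_rot: [[0.99, 0.139, -0.003], [0.139, -0.99, 0.001], [-0.003, -0.002, -1.0]]
ft_force: [0.2, 0.1, 0.6]
gripper_width: 59.3
finger_force: 65.1
clock: 4.15
eef_pos: [503.2, -187.3, 161.3]
ee_rot: [[0.99, 0.139, -0.002], [0.139, -0.99, 0.001], [-0.001, -0.001, -1.0]]
ft_force: [-0.3, 0.3, -0.3]
gripper_width: 59.3
finger_force: 65.2
turn [-0.001  0.001  0.066] then shift [ 221.2 -188.6  133.3] | t 4.2 pos [ 503.2 -187.3  161.3] yaw 8.0 w 59.3 f 65
```

```bash
python3 -m jog '[0,0,0,0,0,0.066,-1,27,-26,0,0,0,0,-1,32,-27,0,0,0,0,-1,32,-27,0,0,0,0,-1,32,-27,0,0,0,0,-1,32,-27,0,0,0,0,-1,32,-27,0,0,0,0,-1,27,-20,0,0,0,0,-1]'; python3 -m jog '[7,-8,10,0,0,0,-1,0,0,25,0,0,0,-1,0,0,25,0,0,0,-1,0,0,25,0,0,0,-1,0,0,20,0,0,0,-1,0,0,10,0,0,0,-1,0,0,0,0,0,0,-1,0,0,0,0,0,0,-1]';  python3 -c "
from h import *
to(710,17,26,4.2)"
```

```text
clock: 4.95
eef_pos: [704.8, 10.8, 161.4]
ee_rot: [[0.997, 0.075, -0.001], [0.075, -0.997, 0.0], [-0.001, -0.0, -1.0]]
ft_force: [0.2, -0.3, -0.6]
gripper_width: 59.1
finger_force: 65.1
clock: 5.75
eef_pos: [710.2, 17.0, 47.9]
ee_rot: [[0.997, 0.073, 0.0], [0.073, -0.997, -0.0], [0.0, 0.0, -1.0]]
ft_force: [-0.1, -0.1, -1.0]
gripper_width: 59.0
finger_force: 65.1
turn [ 0. -0.  0.] then shift [-0.2 -0.  21.9] | t 5.8 pos [710.2  17.   47.9] yaw 4.2 w 59.0 f 65
```

```bash
python3 -m jog '[0,0,8,0,0,0,-1,0,0,6,0,0,0,-1,0,0,3,0,0,0,-1,0,0,2,0,0,0,-1,0,0,0,0,0,0,-1,0,0,0,0,0,0,0.6,0,0,0,0,0,0,0.8,0,0,0,0,0,0,0.8]';  python3 -m jog '[0,0,0,0,0,0,0.8,0,0,-10,0,0,0,0.8,0,0,-25,0,0,0,0.8,0,0,-30,0,0,0,0.8,0,0,-30,0,0,0,0.8,0,0,-20,0,0,0,0.8,0,0,0,0,0,0,0.4,0,0,0,0,0,0,0.4]';  python3 -c "
from h import *
to(455.6,-70.3,120,7.9)
im,d,K,W=grab('wrist');P=cloud(d,K,W)
H=cv2.cvtColor(im,cv2.COLOR_RGB2HSV)
m=(H[...,1]>60)&(P[...,2]>33)&(P[...,2]<46)&(d>0)&(np.hypot(P[...,0]-710,P[...,1]-17)<80)
print(m.sum(),np.median(P[m][:,2]),np.ptp(P[m][:,2]),cv2.minAreaRect(P[m][:,:2].astype(np.float32)))"
```

```text
clock: 6.55
eef_pos: [710.2, 17.3, 28.1]
ee_rot: [[0.997, 0.074, -0.0], [0.074, -0.997, -0.0], [-0.0, 0.0, -1.0]]
ft_force: [-0.4, 0.4, -0.1]
gripper_width: 76.8
finger_force: 0.0
clock: 7.35
eef_pos: [710.4, 17.3, 143.8]
ee_rot: [[0.997, 0.074, 0.001], [0.074, -0.997, 0.0], [0.001, 0.0, -1.0]]
ft_force: [0.9, -0.4, -0.5]
gripper_width: 59.8
finger_force: 0.0
turn [ 0.    -0.001 -0.064] then shift [-264.4   51.7   23.8] | t 7.3 pos [710.4  17.3 143.8] yaw 4.2 w 59.8 f 0
15223 39.17298393156412 8.20725098010783 ((709.2756958007812, 16.4776554107666), (99.47216796875, 60.22184753417969), 4.25560998916626)
```

Block lies flat in the tray (top at 39 mm). Now strip 1.

```bash
python3 -m jog '[0,0,0,0,0,-0.064,0.5,-35,7,0,0,0,0,0.5,-38,8,0,0,0,0,0.5,-38,8,0,0,0,0,0.5,-38,8,0,0,0,0,0.5,-38,8,0,0,0,0,0.5,-38,8,0,0,0,0,0.5,-38,5,0,0,0,0,0.5]'; python3 -m jog '[0,0,10,0,0,0,0.5,0,0,14,0,0,0,0.5,0,0,0,0,0,0,0.5,0,0,0,0,0,0,0.5,0,0,0,0,0,0,0.5,0,0,0,0,0,0,0.5,0,0,0,0,0,0,0.5,0,0,0,0,0,0,0.5]'; cat > st.py <<'E'
from h import *; import sys
cx,cy,z0,z1=map(float,sys.argv[1:5])
im,d,K,W=grab('wrist');P=cloud(d,K,W);H=cv2.cvtColor(im,cv2.COLOR_RGB2HSV)
m=(H[...,1]>50)&(P[...,2]>z0)&(P[...,2]<z1)&(d>0)&(np.hypot(P[...,0]-cx,P[...,1]-cy)<130)
m=cv2.morphologyEx(m.astype(np.uint8),cv2.MORPH_OPEN,np.ones((5,5)))
n,l,s,c=cv2.connectedComponentsWithStats(m);p=P[l==1+np.argmax(s[1:,4])]
r=cv2.minAreaRect(p[:,:2].astype(np.float32));print(len(p),"z %.1f"%np.median(p[:,2]),r)
E
python3 -c "
from h import *
to(455.6,-70.3,22,7.9)"; python3 st.py 455.6 -70.3 17 31
```

```text
clock: 8.2
eef_pos: [454.2, -70.7, 141.6]
ee_rot: [[0.991, 0.137, -0.003], [0.137, -0.991, 0.0], [-0.003, -0.001, -1.0]]
ft_force: [-0.6, -0.5, 0.7]
gripper_width: 64.1
finger_force: 0.0
clock: 9.0
eef_pos: [457.0, -70.3, 119.5]
ee_rot: [[0.991, 0.137, 0.0], [0.137, -0.991, -0.0], [0.0, 0.0, -1.0]]
ft_force: [-0.1, 0.6, 0.2]
gripper_width: 63.7
finger_force: 0.0
turn [ 0. -0.  0.] then shift [-1.4 -0.2 97.5] | t 9.0 pos [457.  -70.3 119.5] yaw 7.9 w 63.7 f 0
27813 z 24.3 ((455.70269775390625, -69.84642028808594), (220.49986267089844, 44.19552993774414), 7.885195255279541)
```

```bash
python3 -m jog '[-1,0,20,0,0,0,0.5,0,0,25,0,0,0,0.5,0,0,25,0,0,0,0.5,0,0,18,0,0,0,0.5,0,0,9,0,0,0,0.5,0,0,0,0,0,0,0.5,0,0,0,0,0,0,-1,0,0,0,0,0,0,-1]'; python3 -m jog '[0,0,0,0,0,0,-1,0,0,0,0,0,0,-1,0,0,0,0,0,0,-1,0,0,0,0,0,0,-1,0,0,-5,0,0,0,-1,0,0,-20,0,0,0,-1,0,0,-25,0,0,0,-1,0,0,-25,0,0,0,-1]'; python3 -m jog '[0,0,-20,0,0,0,-1,0,0,-10,0,0,0,-1,0,0,0,0,0,0,-1,0,0,0,0,0,0,-1,0,0,0,0,0,0,-1,0,0,0,0,0,0,-1,0,0,0,0,0,0,-1,0,0,0,0,0,0,-1]';python3 -c "
from h import *
to(522,-187.5,72,7.7)"
```

```text
clock: 9.85
eef_pos: [456.9, -70.6, 23.8]
ee_rot: [[0.991, 0.137, 0.002], [0.137, -0.991, -0.0], [0.002, 0.001, -1.0]]
ft_force: [-0.2, 0.3, -0.8]
gripper_width: 43.0
finger_force: 61.9
clock: 10.65
eef_pos: [455.2, -70.4, 98.0]
ee_rot: [[0.991, 0.137, -0.001], [0.137, -0.991, 0.0], [-0.001, -0.0, -1.0]]
ft_force: [-0.0, 0.1, -1.8]
gripper_width: 42.5
finger_force: 62.0
clock: 11.45
eef_pos: [455.6, -70.5, 126.9]
ee_rot: [[0.991, 0.137, -0.001], [0.137, -0.991, 0.0], [-0.001, -0.0, -1.0]]
ft_force: [-0.1, -0.6, -1.9]
gripper_width: 42.9
finger_force: 62.1
turn [-0.     0.001  0.003] then shift [ 50.2 124.9  54.9] | t 11.4 pos [455.6 -70.5 126.9] yaw 7.9 w 42.9 f 62
```

```bash
python3 -m jog '[5,12,0,0,0,0.003,-1,9,22,0,0,0,0,-1,9,22,0,0,0,0,-1,9,22,0,0,0,0,-1,9,22,0,0,0,0,-1,6,16,0,0,0,0,-1,3,9,0,0,0,0,-1,0,0,0,0,0,0,-1]'; python3 -m jog '[0,0,0,0,0,0,-1,0,0,0,0,0,0,-1,0,0,0,0,0,0,-1,0,0,0,0,0,0,-1,0,0,0,0,0,0,-1,0,0,0,0,0,0,-1,0,0,0,0,0,0,-1,0,0,0,0,0,0,-1]'; python3 -c "
from h import *
to(522,-187.5,71,7.7)"; python3 st.py 522 -187.5 115 135
```

```text
clock: 12.25
eef_pos: [522.4, -188.6, 127.0]
ee_rot: [[0.991, 0.133, -0.0], [0.133, -0.991, 0.0], [-0.0, -0.0, -1.0]]
ft_force: [-0.8, 0.5, -1.5]
gripper_width: 42.6
finger_force: 62.0
clock: 13.05
eef_pos: [522.1, -187.6, 127.3]
ee_rot: [[0.991, 0.134, -0.0], [0.134, -0.991, 0.0], [-0.0, -0.0, -1.0]]
ft_force: [0.4, 0.3, -1.1]
gripper_width: 42.7
finger_force: 62.0
turn [-0.  0.  0.] then shift [-0.1 -0.1 56.3] | t 13.1 pos [ 522.1 -187.6  127.3] yaw 7.7 w 42.7 f 62
60026 z 127.8 ((552.818603515625, -183.2186737060547), (153.1363525390625, 46.13325500488281), 7.420558929443359)
```

```bash
python3 -m jog '[0,0,10,0,0,0,-1,0,0,18,0,0,0,-1,0,0,14,0,0,0,-1,0,0,7,0,0,0,-1,0,0,4,0,0,0,-1,0,0,2,0,0,0,-1,0,0,0,0,0,0,-1,0,0,0,0,0,0,-1]'; python3 -m jog '[0,0,1,0,0,0,-1,0,0,0,0,0,0,-1,0,0,0,0,0,0,0.3,0,0,0,0,0,0,0.5,0,0,0,0,0,0,0.5,0,0,-10,0,0,0,0.5,0,0,-25,0,0,0,0.5,0,0,-30,0,0,0,0.5]'; python3 -m jog '[0,0,-30,0,0,0,0.5,0,0,-30,0,0,0,0.5,0,0,0,0,0,0,0.5,0,0,0,0,0,0,0.5,0,0,0,0,0,0,0.5,0,0,0,0,0,0,0.5,0,0,0,0,0,0,0.5,0,0,0,0,0,0,0.5]'; python3 -c "
from h import *
to(510,-426.2,120,11.8)"; python3 st.py 522 -187.5 64 79
```

```text
clock: 13.9
eef_pos: [522.5, -187.8, 72.9]
ee_rot: [[0.991, 0.134, 0.001], [0.134, -0.991, -0.0], [0.001, 0.0, -1.0]]
ft_force: [0.3, -0.4, -1.6]
gripper_width: 42.6
finger_force: 62.0
clock: 14.7
eef_pos: [521.4, -187.4, 136.8]
ee_rot: [[0.991, 0.134, -0.002], [0.134, -0.991, 0.001], [-0.002, -0.001, -1.0]]
ft_force: [0.8, -0.4, -0.5]
gripper_width: 63.6
finger_force: 0.0
clock: 15.5
eef_pos: [521.9, -187.5, 195.6]
ee_rot: [[0.991, 0.134, -0.001], [0.134, -0.991, 0.0], [-0.001, -0.001, -1.0]]
ft_force: [-0.6, 0.3, -1.0]
gripper_width: 64.2
finger_force: 0.0
turn [-0.001  0.001 -0.071] then shift [-60.4 231.2  75.6] | t 15.5 pos [ 521.9 -187.5  195.6] yaw 7.7 w 64.2 f 0
22576 z 72.3 ((521.8422241210938, -188.58706665039062), (219.98077392578125, 44.164817810058594), 7.697399616241455)
```

Strip 1 is placed within about 1 mm. Now strip 2.

```bash
python3 -m jog '[0,0,0,0,0,-0.071,0.5,-8,33,0,0,0,0,0.5,-10,38,0,0,0,0,0.5,-10,38,5,0,0,0,0.5,-10,38,10,0,0,0,0.5,-10,38,15,0,0,0,0.5,-10,38,20,0,0,0,0.5,-2,8,20,0,0,0,0.5]'; python3 -m jog '[0,0,5,0,0,0,0.5,0,0,0,0,0,0,0.5,0,0,0,0,0,0,0.5,0,0,0,0,0,0,0.5,0,0,0,0,0,0,0.5,0,0,0,0,0,0,0.5,0,0,0,0,0,0,0.5,0,0,0,0,0,0,0.5]'; python3 -c "
from h import *
to(510,-426.2,22,11.8)"; python3 st.py 510 -426 17 31
```

```text
clock: 16.35
eef_pos: [510.0, -430.0, 125.0]
ee_rot: [[0.98, 0.201, 0.0], [0.201, -0.98, -0.001], [-0.0, 0.001, -1.0]]
ft_force: [-0.3, 0.6, -1.0]
gripper_width: 63.9
finger_force: 0.0
clock: 17.15
eef_pos: [510.7, -425.9, 121.5]
ee_rot: [[0.979, 0.205, 0.0], [0.205, -0.979, -0.0], [0.0, 0.0, -1.0]]
ft_force: [0.1, 0.1, -0.3]
gripper_width: 64.2
finger_force: 0.0
turn [ 0. -0.  0.] then shift [-0.8  0.1 99.5] | t 17.1 pos [ 510.7 -425.9  121.5] yaw 11.8 w 64.2 f 0
27414 z 24.3 ((510.0260009765625, -426.10577392578125), (219.80685424804688, 44.15241241455078), 11.691606521606445)
```

```bash
python3 -m jog '[-1,0,20,0,0,0,0.5,0,0,25,0,0,0,0.5,0,0,25,0,0,0,0.5,0,0,20,0,0,0,0.5,0,0,9,0,0,0,0.5,0,0,0,0,0,0,0.5,0,0,0,0,0,0,-1,0,0,0,0,0,0,-1]'; python3 -m jog '[0,0,0,0,0,0,-1,0,0,0,0,0,0,-1,0,0,0,0,0,0,-1,0,0,0,0,0,0,-1,0,0,-5,0,0,0,-1,0,0,-20,0,0,0,-1,0,0,-25,0,0,0,-1,0,0,-25,0,0,0,-1]'; python3 -m jog '[0,0,-20,0,0,0,-1,0,0,-10,0,0,0,-1,0,0,0,0,0,0,-1,0,0,0,0,0,0,-1,0,0,0,0,0,0,-1,0,0,0,0,0,0,-1,0,0,0,0,0,0,-1,0,0,0,0,0,0,-1]';python3 -c "
from h import *
to(536.6,-296.8,71.5,7.7)"
```

```text
clock: 18.0
eef_pos: [510.6, -426.9, 24.3]
ee_rot: [[0.979, 0.204, 0.002], [0.204, -0.979, -0.002], [0.002, 0.002, -1.0]]
ft_force: [-0.2, 1.9, -0.7]
gripper_width: 42.7
finger_force: 62.8
clock: 18.8
eef_pos: [509.1, -425.8, 97.5]
ee_rot: [[0.979, 0.204, -0.001], [0.204, -0.979, 0.001], [-0.001, -0.001, -1.0]]
ft_force: [-0.2, 0.1, -1.8]
gripper_width: 42.6
finger_force: 62.8
clock: 19.6
eef_pos: [509.5, -426.1, 126.8]
ee_rot: [[0.979, 0.204, -0.001], [0.204, -0.979, 0.001], [-0.001, -0.001, -1.0]]
ft_force: [0.5, 0.3, -1.5]
gripper_width: 42.5
finger_force: 62.8
turn [-0.001  0.001  0.071] then shift [  44.2 -124.5   55.3] | t 19.6 pos [ 509.5 -426.1  126.8] yaw 11.8 w 42.5 f 63
```

```bash
python3 -m jog '[0,0,0,0,0,0.071,-1,6,-16,0,0,0,0,-1,8,-23,0,0,0,0,-1,8,-23,0,0,0,0,-1,8,-23,0,0,0,0,-1,7,-20,0,0,0,0,-1,5,-14,0,0,0,0,-1,2,-6,0,0,0,0,-1]'; python3 -m jog '[0,0,0,0,0,0,-1,0,0,0,0,0,0,-1,0,0,0,0,0,0,-1,0,0,0,0,0,0,-1,0,0,0,0,0,0,-1,0,0,0,0,0,0,-1,0,0,0,0,0,0,-1,0,0,0,0,0,0,-1]'; python3 -c "
from h import *
to(536.6,-296.8,71.5,7.7)"; python3 st.py 536 -296.5 115 135
```

```text
clock: 20.4
eef_pos: [536.8, -294.6, 127.5]
ee_rot: [[0.991, 0.137, 0.0], [0.137, -0.991, 0.0], [0.0, -0.0, -1.0]]
ft_force: [0.8, -0.7, -1.6]
gripper_width: 42.6
finger_force: 62.8
clock: 21.2
eef_pos: [536.4, -296.5, 127.3]
ee_rot: [[0.991, 0.134, -0.0], [0.134, -0.991, 0.0], [-0.0, -0.0, -1.0]]
ft_force: [-0.5, 0.8, -0.9]
gripper_width: 42.7
finger_force: 62.8
turn [-0.  0.  0.] then shift [ 0.1  0.3 55.8] | t 21.2 pos [ 536.4 -296.5  127.3] yaw 7.7 w 42.7 f 63
59957 z 127.5 ((566.7802124023438, -292.361328125), (153.756103515625, 45.78620910644531), 7.566567897796631)
```

Then retreat high and turn the tool for the bars.

```bash
python3 -m jog '[0,0,10,0,0,0,-1,0,0,18,0,0,0,-1,0,0,14,0,0,0,-1,0,0,7,0,0,0,-1,0,0,4,0,0,0,-1,0,0,2,0,0,0,-1,0,0,0,0,0,0,-1,0,0,0,0,0,0,-1]'; python3 -m jog '[0,0,1,0,0,0,-1,0,0,0,0,0,0,-1,0,0,0,0,0,0,0.3,0,0,0,0,0,0,0.5,0,0,0,0,0,0,0.5,0,0,-10,0,0,0,0.5,0,0,-25,0,0,0,0.5,0,0,-30,0,0,0,0.5]'; python3 -m jog '[0,0,-30,0,0,0,0.5,0,0,-30,0,0,0,0.5,0,0,0,0,0,0,0.5,0,0,0,0,0,0,0.5,0,0,0,0,0,0,0.5,0,0,0,0,0,0,0.5,0,0,0,0,0,0,0.5,0,0,0,0,0,0,0.5]'; python3 st.py 536.5 -296.5 64 79;  python3 -m jog '[0,0,-40,0,0,-0.14,0,0,0,-40,0,0,-0.14,0,0,0,-40,0,0,-0.14,0,0,0,-20,0,0,-0.14,0,0,0,0,0,0,-0.14,0,0,0,0,0,0,-0.14,0,0,0,0,0,0,-0.14,0,0,0,0,0,0,-0.14,0]'; python3 -c "
from h import *
to(450,170,300,99.5)"
```

```text
clock: 22.05
eef_pos: [536.8, -296.6, 72.9]
ee_rot: [[0.991, 0.134, 0.001], [0.134, -0.991, -0.0], [0.001, 0.001, -1.0]]
ft_force: [-0.3, 0.1, -1.6]
gripper_width: 42.6
finger_force: 62.8
clock: 22.85
eef_pos: [535.8, -296.1, 136.6]
ee_rot: [[0.991, 0.134, -0.002], [0.134, -0.991, 0.001], [-0.002, -0.001, -1.0]]
ft_force: [1.0, -0.4, 0.7]
gripper_width: 63.9
finger_force: 0.0
clock: 23.65
eef_pos: [536.2, -296.3, 195.6]
ee_rot: [[0.991, 0.134, -0.001], [0.134, -0.991, 0.001], [-0.001, -0.001, -1.0]]
ft_force: [-0.3, 0.1, -0.4]
gripper_width: 64.1
finger_force: 0.0
22613 z 72.3 ((536.4395141601562, -297.4970703125), (220.64752197265625, 44.158668518066406), 7.635903358459473)
clock: 24.5
eef_pos: [536.5, -296.5, 336.2]
ee_rot: [[0.305, 0.952, -0.0], [0.952, -0.305, 0.0], [0.0, -0.0, -1.0]]
ft_force: [1.0, 0.4, -1.3]
gripper_width: 43.1
finger_force: 0.0
turn [-0.    -0.    -0.476] then shift [474.4  -8.3  36.2] | t 24.5 pos [ 536.5 -296.5  336.2] yaw 72.2 w 43.1 f 0
```

```bash
python3 -m jog '[0,0,0,0,0,-0.12,-0.3,0,0,0,0,0,-0.12,-0.3,0,0,0,0,0,-0.12,-0.3,0,0,0,0,0,-0.116,-0.3,40,0,0,0,0,0,-0.3,45,0,0,0,0,0,-0.3,45,0,0,0,0,0,-0.3,45,0,0,0,0,0,-0.3]'; python3 -m jog '[45,0,0,0,0,0,-0.3,45,0,0,0,0,0,-0.3,45,0,0,0,0,0,-0.3,45,0,0,0,0,0,-0.3,45,0,0,0,0,0,-0.3,45,0,0,0,0,0,-0.3,20,0,0,0,0,0,-0.3,0,0,0,0,0,0,-0.3]'; python3 -m jog '[0,0,0,0,0,0,-0.3,0,0,0,0,0,0,-0.3,0,0,0,0,0,0,-0.3,0,0,0,0,0,0,-0.3,0,0,0,0,0,0,-0.3,0,0,0,0,0,0,-0.3,0,0,0,0,0,0,-0.3,0,0,0,0,0,0,-0.3]'; python3 - <<'E'
from h import *
to(493,248,145,99.5)
im,d,K,W=grab('wrist');save(im,'w2.png');np.savez('w2.npz',d=d,im=im,K=K,W=W);P=cloud(d,K,W)
for v,u in((100,320),(240,320),(380,320)):print(P[v,u].round())
E
```

```text
clock: 25.3
eef_pos: [508.0, -122.3, 336.1]
ee_rot: [[-0.159, 0.987, -0.0], [0.987, 0.159, 0.0], [0.0, -0.0, -1.0]]
ft_force: [0.9, 0.3, -0.4]
gripper_width: 30.0
finger_force: 0.0
clock: 26.1
eef_pos: [461.8, 165.0, 336.1]
ee_rot: [[-0.163, 0.987, -0.0], [0.987, 0.163, 0.0], [0.0, -0.0, -1.0]]
ft_force: [-0.8, -0.7, -0.2]
gripper_width: 30.0
finger_force: 0.0
clock: 26.9
eef_pos: [462.4, 162.6, 336.3]
ee_rot: [[-0.159, 0.987, 0.0], [0.987, 0.159, 0.0], [0.0, 0.0, -1.0]]
ft_force: [0.2, -0.6, -0.2]
gripper_width: 29.9
finger_force: 0.0
turn [ 0.    -0.    -0.006] then shift [ 79.2  44.3 191.3] | t 26.9 pos [462.4 162.6 336.3] yaw 99.2 w 29.9 f 0
[455. 245.  -1.]
[481.  87.  -2.]
[ 514. -111.    1.]
```

View pics/w2.png

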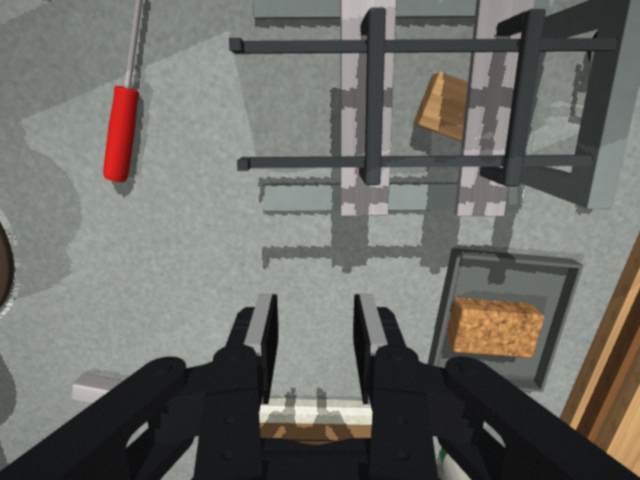

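The wrist view shows bar 1's grip at about (375,95) and bar 2's at (525,97). The prong tips are at (237,45) and (243,163), and the offcut is at (445,105), below. The cork lies flat in the tray.

```bash
cat > bars.py <<'E'
from h import *; import sys
def rects(P,m,name,amin=150):
    m=cv2.morphologyEx(m.astype(np.uint8),cv2.MORPH_OPEN,np.ones((3,3)))
    n,l,s,c=cv2.connectedComponentsWithStats(m)
    for i in range(1,n):
        if s[i,4]<amin: continue
        p=P[l==i];r=cv2.minAreaRect(p[:,:2].astype(np.float32))
        print(name,c[i].round(),s[i,4],"z %.1f"%np.median(p[:,2]),np.round(r[0],1),np.round(r[1],1),"%.1f"%r[2])
if __name__=="__main__":
    z=np.load(sys.argv[1]);d=z['d'];P=cloud(d,z['K'],z['W']);Z=P[...,2];k=(d>0)&(P[...,1]>100)
    rects(P,k&(Z>145)&(Z<152),"grip");rects(P,k&(Z>135)&(Z<143.5),"prong");rects(P,k&(Z>92)&(Z<105),"plate");rects(P,k&(Z>151)&(Z<160),"tip",20)
E
python3 bars.py w2.npz
```

```text
grip [375.  95.] 2931 z 150.1 [493.8 248.8] [ 12.3 123.5] 10.2
grip [524.  96.] 3228 z 150.0 [601.5 265.3] [ 13.3 123.3] 9.4
prong [584.  98.] 3025 z 140.2 [640.5 265.9] [ 56.8 150.2] 9.6
prong [452.  45.] 1747 z 140.2 [542.8 296.4] [98.7  8.4] 9.5
prong [305.  46.] 1576 z 140.2 [437.  278.7] [89.6  8.4] 9.4
prong [307. 162.] 1242 z 140.3 [451.4 195.9] [90.3  8.3] 9.6
prong [443. 161.] 1340 z 140.3 [556.9 213.6] [97.1  8.4] 9.7
plate [365.  17.] 1499 z 98.3 [482.7 311. ] [44.4 28.6] 9.2
plate [498.  17.] 1551 z 98.2 [590.8 328.8] [44.3 28.3] 8.6
plate [588.  15.] 279 z 98.5 [657.7 340.6] [11.8 23.8] 42.8
plate [387. 103.] 938 z 98.3 [512.1 248.7] [ 8.3 83.6] 10.3
plate [489. 103.] 4627 z 98.3 [598.7 262.9] [37.7 84.1] 9.5
plate [353. 104.] 2565 z 98.3 [483.4 243.3] [21.3 83.8] 10.2
plate [479. 195.] 2063 z 98.3 [614.3 189.5] [44.3 46.7] 9.1
plate [363. 194.] 1951 z 98.3 [507.8 172.3] [44.  44.8] 10.2
plate [557. 184.] 182 z 99.0 [678.8 206.5] [20.7  7.1] 83.4
tip [235.  44.] 158 z 154.2 [389.4 270.6] [8.2 7.8] 9.3
tip [242. 165.] 132 z 154.0 [403.2 187.8] [8.2 8.2] 9.6
```

```bash
python3 -m jog '[10,6,10,0,0,-0.01,-0.3,20,11,25,0,0,0,-0.3,20,11,25,0,0,0,-0.3,20,11,25,0,0,0,-0.3,10,5,25,0,0,0,-0.3,0,0,20,0,0,0,-0.3,0,0,0,0,0,0,-0.3,0,0,0,0,0,0,-0.3]'; python3 -m jog '[0,0,0,0,0,0,-0.3,0,0,0,0,0,0,-0.3,0,0,0,0,0,0,-0.3,0,0,0,0,0,0,-0.3,0,0,0,0,0,0,-0.3,0,0,0,0,0,0,-0.3,0,0,0,0,0,0,-0.3,0,0,0,0,0,0,-0.3]'; python3 - <<'E'
from h import *
to(493.8,248.8,145,99.8)
im,d,K,W=grab('top');np.savez('t3.npz',d=d,im=im,K=K,W=W)
E
```

```text
clock: 27.75
eef_pos: [492.0, 249.2, 206.0]
ee_rot: [[-0.17, 0.985, -0.001], [0.985, 0.17, -0.0], [-0.0, -0.001, -1.0]]
ft_force: [0.2, -0.2, -0.7]
gripper_width: 29.5
finger_force: 0.0
clock: 28.55
eef_pos: [492.3, 248.9, 206.3]
ee_rot: [[-0.169, 0.986, -0.0], [0.986, 0.169, -0.0], [-0.0, -0.0, -1.0]]
ft_force: [-0.5, 0.2, 1.2]
gripper_width: 30.1
finger_force: 0.0
turn [-0.     0.    -0.001] then shift [-0.3  1.5 61.3] | t 28.6 pos [492.3 248.9 206.3] yaw 99.7 w 30.1 f 0
```

```bash
python3 -m jog '[0,1.5,12,0,0,0,-0.3,0,0,20,0,0,0,-0.3,0,0,15,0,0,0,-0.3,0,0,9,0,0,0,-0.3,0,0,5,0,0,0,-0.3,0,0,0,0,0,0,-0.3,0,0,0,0,0,0,-0.3,0,0,0,0,0,0,-1]'; python3 -m jog '[0,0,0,0,0,0,-1,0,0,0,0,0,0,-1,0,0,0,0,0,0,-1,0,0,0,0,0,0,-1,0,0,-4,0,0,0,-1,0,0,-8,0,0,0,-1,0,0,-7,0,0,0,-1,0,0,-4,0,0,0,-1]'; python3 -m jog '[0,0,0,0,0,0,-1,0,0,0,0,0,0,-1,0,0,0,0,0,0,-1,0,0,0,0,0,0,-1,0,0,0,0,0,0,-1,0,0,0,0,0,0,-1,0,0,0,0,0,0,-1,0,0,0,0,0,0,-1]'; python3 - <<'E'
from h import *
from bars import rects
to(345,224,168,99.7)
im,d,K,W=grab('wrist');P=cloud(d,K,W);Z=P[...,2]
rects(P,(d>0)&(P[...,1]>100)&(Z>112)&(Z<130),"plate")
E
```

```text
clock: 29.4
eef_pos: [494.2, 249.3, 146.1]
ee_rot: [[-0.169, 0.986, 0.001], [0.986, 0.169, 0.001], [0.0, 0.001, -1.0]]
ft_force: [0.1, -0.4, 0.3]
gripper_width: 16.6
finger_force: 0.0
clock: 30.2
eef_pos: [493.9, 249.1, 168.8]
ee_rot: [[-0.169, 0.986, 0.0], [0.986, 0.169, -0.0], [-0.0, 0.0, -1.0]]
ft_force: [0.1, -0.2, -6.6]
gripper_width: 11.0
finger_force: 58.6
clock: 31.0
eef_pos: [493.8, 249.1, 168.3]
ee_rot: [[-0.169, 0.986, -0.0], [0.986, 0.169, 0.0], [0.0, -0.0, -1.0]]
ft_force: [-0.5, -0.6, -6.7]
gripper_width: 10.7
finger_force: 58.6
turn [-0.    -0.     0.001] then shift [   0.3 -150.9    0.3] | t 31.0 pos [493.8 249.1 168.3] yaw 99.7 w 10.7 f 59
plate [314. 114.] 14082 z 120.2 [482.3 318. ] [44.2 60. ] 9.9
plate [561. 161.] 663 z 121.2 [591.5 321.6] [12.2 10.2] 9.4
plate [281. 260.] 2349 z 120.4 [478.1 254.8] [14.1 42. ] 9.7
plate [348. 260.] 2168 z 120.1 [508.2 259.8] [13.1 42. ] 10.1
plate [295. 423.] 319 z 120.5 [497.8 167.4] [ 4.9 25.9] 10.1
plate [336. 423.] 313 z 120.3 [519.2 171.2] [ 4.4 26.1] 10.7
```

Bar 1 hangs level, with its plate at 111 and its grip clear of the tips. Draw it off.

```bash
python3 -m jog '[0,-8,0,0,0,0,-1,0,-15,0,0,0,0,-1,0,-20,0,0,0,0,-1,0,-20,0,0,0,0,-1,0,-20,0,0,0,0,-1,0,-20,0,0,0,0,-1,0,-20,0,0,0,0,-1,0,-16,0,0,0,0,-1]';  python3 -m jog '[0,-12,0,0,0,0,-1,0,-4,0,0,0,0,-1,0,0,-8,0,0,0,-1,0,0,0,0,0,0,-1,0,0,0,0,0,0,-1,0,0,0,0,0,0,-1,0,0,0,0,0,0,-1,0,0,0,0,0,0,-1]'; python3 - <<'E'
from h import *
from bars import rects
u=np.array([.991,.134])
c=np.array([529.3,-242.2])-50*u; print(c)
to(*c,180,97.7)
im,d,K,W=grab('wrist');P=cloud(d,K,W);Z=P[...,2]
rects(P,(d>0)&(P[...,1]>100)&(Z>112)&(Z<138),"plate",500)
E
```

```text
clock: 31.85
eef_pos: [355.1, 225.1, 168.4]
ee_rot: [[-0.169, 0.986, -0.0], [0.986, 0.169, 0.0], [0.0, -0.0, -1.0]]
ft_force: [0.5, 0.9, -6.4]
gripper_width: 11.1
finger_force: 58.7
clock: 32.65
eef_pos: [341.1, 222.9, 176.1]
ee_rot: [[-0.169, 0.986, -0.0], [0.986, 0.169, -0.0], [-0.0, -0.0, -1.0]]
ft_force: [0.0, -0.1, -6.9]
gripper_width: 10.6
finger_force: 58.8
[ 479.75 -248.9 ]
turn [-0.     0.     0.035] then shift [-486.1   74.2   -3.9] | t 32.6 pos [341.1 222.9 176.1] yaw 99.7 w 10.6 f 59
plate [314. 154.] 20069 z 128.0 [334.2 265.9] [ 44.4 112.5] 9.8
plate [528. 365.] 999 z 135.1 [451.2 200.1] [73.1  2.5] 9.5
```

```bash
python3 -m jog '[0,0,-15,0,0,0.035,-1,-12,4,-15,0,0,0,-1,-28,10,0,0,0,0,-1,-36,13,0,0,0,0,-1,-36,13,0,0,0,0,-1,-36,13,0,0,0,0,-1,-36,13,0,0,0,0,-1,-36,13,0,0,0,0,-1]';  python3 -m jog '[-36,13,0,0,0,0,-1,-36,13,0,0,0,0,-1,-36,13,0,0,0,0,-1,-36,13,0,0,0,0,-1,-36,13,0,0,0,0,-1,-36,13,0,0,0,0,-1,-30,11,0,0,0,0,-1,-14,5,0,0,0,0,-1]'; python3 -m jog '[-6,1,0,0,0,0,-1,0,0,0,0,0,0,-1,0,0,0,0,0,0,-1,0,0,0,0,0,0,-1,0,0,0,0,0,0,-1,0,0,0,0,0,0,-1,0,0,0,0,0,0,-1,0,0,0,0,0,0,-1]'; python3 - <<'E'
from h import *
from bars import rects
to(578.9,-235.5,128,97.7)
im,d,K,W=grab('wrist');P=cloud(d,K,W);Z=P[...,2];s=cv2.cvtColor(im,cv2.COLOR_RGB2HSV)[...,1]
rects(P,(d>0)&(Z>142)&(Z<185)&(d>150)&(s<50),"plate",500)
rects(P,(d>0)&(Z>64)&(Z<79)&(s>50),"strip",500)
save(im,'w4.png')
E
```

```text
clock: 33.5
eef_pos: [449.3, 14.1, 206.2]
ee_rot: [[-0.135, 0.991, 0.0], [0.991, 0.135, 0.0], [0.0, 0.0, -1.0]]
ft_force: [0.6, 0.6, -6.4]
gripper_width: 10.2
finger_force: 67.9
clock: 34.3
eef_pos: [578.1, -232.1, 205.2]
ee_rot: [[-0.132, 0.991, -0.001], [0.991, 0.132, -0.0], [-0.0, -0.001, -1.0]]
ft_force: [-0.3, 1.3, -6.4]
gripper_width: 10.3
finger_force: 67.9
clock: 35.1
eef_pos: [578.8, -235.1, 206.4]
ee_rot: [[-0.135, 0.991, 0.0], [0.991, 0.135, -0.0], [-0.0, 0.0, -1.0]]
ft_force: [0.1, 0.1, -6.7]
gripper_width: 10.5
finger_force: 67.9
turn [0.    0.    0.001] then shift [-0.4  0.  78.4] | t 35.1 pos [ 578.8 -235.1  206.4] yaw 97.7 w 10.5 f 68
plate [308. 153.] 20106 z 158.5 [ 571.9 -192.3] [ 44.2 114.1] 8.6
strip [ 42. 144.] 1054 z 71.8 [ 401.9 -204.2] [ 4.7 43.3] 11.2
strip [159. 144.] 14115 z 72.3 [ 474.7 -194.9] [124.8  44.1] 7.7
strip [386. 145.] 3359 z 72.3 [ 616.4 -176. ] [30.3 43.5] 7.8
strip [ 72. 297.] 840 z 71.7 [ 415.9 -311.5] [12.2 43.7] 22.4
strip [177. 299.] 10286 z 72.3 [ 490.2 -303.4] [125.7  45. ] 7.6
strip [380. 297.] 2127 z 72.3 [ 631.8 -284.2] [29.  44.3] 7.7
```

```bash
python3 -m jog '[0,0,12,0,0,0.012,-1,0,0,20,0,0,0,-1,0,0,20,0,0,0,-1,0,0,10,0,0,0,-1,0,0,6,0,0,0,-1,0,0,4,0,0,0,-1,0,0,0,0,0,0,-1,0,0,0,0,0,0,-1]'; python3 -m jog '[0,0,2,0,0,0,-1,0,0,1,0,0,0,-1,0,0,1,0,0,0,-1,0,0,0.5,0,0,0,-1,0,0,0,0,0,0,-1,0,0,0,0,0,0,-1,0,0,0,0,0,0,-1,0,0,0,0,0,0,-1]'; python3 - <<'E'
from h import *
from bars import rects
to(578.9,-235.5,128,97)
im,d,K,W=grab('wrist');P=cloud(d,K,W);Z=P[...,2];s=cv2.cvtColor(im,cv2.COLOR_RGB2HSV)[...,1]
rects(P,(d>0)&(Z>75)&(Z<95)&(d>150)&(s<50),"plate",500)
E
```

```text
clock: 35.95
eef_pos: [579.2, -235.4, 135.1]
ee_rot: [[-0.123, 0.992, 0.001], [0.992, 0.123, -0.0], [-0.001, 0.001, -1.0]]
ft_force: [0.1, -0.6, -6.3]
gripper_width: 10.3
finger_force: 67.9
clock: 36.75
eef_pos: [578.9, -235.2, 130.2]
ee_rot: [[-0.123, 0.992, 0.0], [0.992, 0.123, 0.0], [-0.0, 0.0, -1.0]]
ft_force: [-1.3, 1.8, -1.0]
gripper_width: 10.5
finger_force: 68.6
turn [0.    0.    0.001] then shift [-0.3 -0.   2.2] | t 36.8 pos [ 578.9 -235.2  130.2] yaw 97.1 w 10.5 f 69
plate [309. 154.] 20020 z 82.0 [ 572.4 -192.1] [ 44.2 113.2] 7.8
```

```bash
python3 -m jog '[0,0,0.5,0,0,0,-1,0,0,0,0,0,0,-0.8,0,0,0,0,0,0,-0.4,0,0,0,0,0,0,-0.3,0,0,0,0,0,0,-0.3,0,0,0,0,0,0,-0.3,0,0,-8,0,0,0,-0.3,0,0,-20,0,0,0,-0.3]';  python3 -m jog '[0,0,-30,0,0,0,-0.3,0,0,-35,0,0,0,-0.3,0,0,-35,0,0,0,-0.3,0,0,-30,0,0,0,-0.3,0,0,0,0,0,0,-0.3,0,0,0,0,0,0,-0.3,0,0,0,0,0,0,-0.3,0,0,0,0,0,0,-0.3]'; cat > chk.py <<'E'
from h import *
from bars import rects
import sys
z=float(sys.argv[1]) if len(sys.argv)>1 else 81
im,d,K,W=grab('wrist');P=cloud(d,K,W);Z=P[...,2];s=cv2.cvtColor(im,cv2.COLOR_RGB2HSV)[...,1]
k=(d>150)&(P[...,1]<0)
rects(P,k&(Z>76)&(Z<87)&(s<50),"plate",500);rects(P,k&(Z>123)&(Z<143)&(s<60),"grip",500);rects(P,k&(Z>64)&(Z<79)&(s>50),"strip",500)
E
python3 chk.py; python3 - <<'E'
from h import *
from bars import rects
to(462,163,336,99.5)
im,d,K,W=grab('top');P=cloud(d,K,W);Z=P[...,2];k=(d>0)&(P[...,1]>100)&(P[...,1]<400)&(P[...,0]>350)&(P[...,0]<700)
rects(P,k&(Z>84)&(Z<110),"plate",60);rects(P,k&(Z>145)&(Z<153),"grip",20)
E
```

```text
clock: 37.6
eef_pos: [577.9, -235.0, 156.1]
ee_rot: [[-0.123, 0.992, -0.003], [0.992, 0.123, 0.001], [0.002, -0.003, -1.0]]
ft_force: [0.3, 0.2, 0.3]
gripper_width: 30.0
finger_force: 0.0
clock: 38.4
eef_pos: [578.4, -235.1, 285.8]
ee_rot: [[-0.123, 0.992, -0.002], [0.992, 0.123, 0.001], [0.001, -0.002, -1.0]]
ft_force: [-0.7, 0.9, -0.2]
gripper_width: 29.8
finger_force: 0.0
plate [349. 170.] 9330 z 81.3 [ 608.1 -223.4] [ 44.1 200.2] 9.3
grip [357. 201.] 3034 z 133.1 [ 607.9 -223.3] [ 12.3 123.9] 9.3
strip [222. 137.] 11217 z 72.3 [ 496.3 -192.3] [167.6  44.4] 7.7
strip [383. 134.] 525 z 72.2 [ 627.8 -174.4] [ 8.4 44. ] 9.8
strip [233. 261.] 8930 z 72.4 [ 512.5 -300.9] [170.7  45.4] 7.6
strip [622. 332.] 3746 z 67.4 [ 877.5 -317.6] [ 49.7 151.3] 20.4
turn [-0.002 -0.001 -0.043] then shift [411.9 -49.1 -50.1] | t 38.5 pos [ 578.4 -235.1  285.9] yaw 97.0 w 29.5 f 0
plate [228. 217.] 304 z 98.6 [612.6 195.6] [44.2 60.8] 10.0
plate [172. 227.] 198 z 98.0 [588.1 341.7] [44.4 45.4] 9.9
plate [199. 225.] 239 z 97.9 [589.3 270.2] [23.6 76.2] 8.7
grip [201. 218.] 25 z 149.8 [601.5 251.7] [16.6  8.7] 88.9
```

The knock happened just after the release: bar 1 now lies at (608,-223), yaw 9.3, and the strips haven't moved. I regrip it and put it back.

```bash
python3 -c "
from h import *
to(608,-223.4,130,99.3)"; python3 -m jog '[0,0,0,0,0,-0.04,-0.3,0,0,0,0,0,0,-0.3,0,0,0,0,0,0,-0.3,0,0,0,0,0,0,-0.3,0,0,0,0,0,0,-0.3,0,0,0,0,0,0,-0.3,0,0,0,0,0,0,-0.3,0,0,0,0,0,0,-0.3]'; python3 -c "
from h import *
to(608,-223.4,130,99.3)"; python3 chk.py
```

```text
turn [-0.002 -0.001 -0.039] then shift [  6.8  31.  156.1] | t 38.5 pos [ 578.5 -235.1  286.1] yaw 97.1 w 30.1 f 0
clock: 39.3
eef_pos: [578.8, -235.3, 287.3]
ee_rot: [[-0.162, 0.987, 0.0], [0.987, 0.162, 0.0], [0.0, 0.0, -1.0]]
ft_force: [0.4, -0.1, 0.8]
gripper_width: 30.0
finger_force: 0.0
turn [ 0.    -0.     0.001] then shift [  7.   30.7 157.3] | t 39.3 pos [ 578.8 -235.3  287.3] yaw 99.3 w 30.0 f 0
plate [349. 170.] 9215 z 81.3 [ 608. -223.] [ 44.1 199.4] 9.3
grip [357. 202.] 2952 z 133.1 [ 607.9 -223.1] [ 12.2 123.8] 9.3
strip [223. 133.] 11250 z 72.3 [ 496.  -192.3] [167.2  44.3] 7.7
strip [385. 136.] 516 z 72.3 [ 627.1 -174.7] [ 9.1 44.3] 9.1
strip [230. 257.] 8961 z 72.3 [ 512.3 -300.9] [170.2  45.3] 7.7
strip [618. 335.] 5063 z 67.4 [ 903. -302.] [ 61.1 160.1] 0.4
```

```bash
python3 -m jog '[4,15,15,0,0,0,-0.3,3,16,30,0,0,0,-0.3,0,0,30,0,0,0,-0.3,0,0,30,0,0,0,-0.3,0,0,30,0,0,0,-0.3,0,0,15,0,0,0,-0.3,0,0,7,0,0,0,-0.3,0,0,0,0,0,0,-0.3]'; python3 -m jog '[0,0,0,0,0,0,-0.3,0,0,0,0,0,0,-1,0,0,0,0,0,0,-1,0,0,0,0,0,0,-1,0,0,0,0,0,0,-1,0,0,-5,0,0,0,-1,0,0,-10,0,0,0,-1,0,0,-5,0,0,0,-1]'; python3 -m jog '[0,0,0,0,0,0.028,-1,0,0,0,0,0,0,-1,0,0,0,0,0,0,-1,0,0,0,0,0,0,-1,0,0,0,0,0,0,-1,0,0,0,0,0,0,-1,0,0,0,0,0,0,-1,0,0,0,0,0,0,-1]'; python3 - <<'E'
from h import *
from bars import rects
to(578.9,-235.5,130,97.7)
im,d,K,W=grab('wrist');P=cloud(d,K,W);Z=P[...,2];s=cv2.cvtColor(im,cv2.COLOR_RGB2HSV)[...,1]
rects(P,(d>0)&(Z>92)&(Z<112)&(d>150)&(s<50),"plate",500)
E
```

```text
clock: 40.15
eef_pos: [608.1, -222.7, 128.5]
ee_rot: [[-0.163, 0.987, -0.002], [0.987, 0.163, 0.001], [0.001, -0.002, -1.0]]
ft_force: [-0.2, -0.3, 0.7]
gripper_width: 29.7
finger_force: 0.0
clock: 40.95
eef_pos: [608.4, -223.2, 150.6]
ee_rot: [[-0.162, 0.987, -0.0], [0.987, 0.162, 0.0], [0.0, -0.0, -1.0]]
ft_force: [0.5, -0.5, -6.3]
gripper_width: 10.3
finger_force: 58.6
clock: 41.75
eef_pos: [608.3, -223.3, 150.3]
ee_rot: [[-0.135, 0.991, 0.0], [0.991, 0.135, -0.0], [-0.0, 0.0, -1.0]]
ft_force: [0.3, -0.1, -6.7]
gripper_width: 10.6
finger_force: 58.6
turn [0.    0.    0.001] then shift [ -8.1 -30.7  20.3] | t 41.8 pos [ 608.3 -223.3  150.3] yaw 97.7 w 10.6 f 59
plate [312. 153.] 19883 z 100.4 [ 602.4 -180.2] [ 44.1 114.6] 7.7
```

```bash
python3 -m jog '[-2,-6,0,0,0,0,-1,-3,-12,0,0,0,0,-1,-3,-9,0,0,0,0,-1,0,-4,0,0,0,0,-1,0,0,0,0,0,0,-1,0,0,6,0,0,0,-1,0,0,6,0,0,0,-1,0,0,3,0,0,0,-1]'; python3 -m jog '[0,0,2,0,0,0,-1,0,0,1,0,0,0,-1,0,0,1,0,0,0,-1,0,0,1,0,0,0,-1,0,0,0,0,0,0,-1,0,0,0,0,0,0,-1,0,0,0,0,0,0,-1,0,0,0,0,0,0,-1]';  python3 -m jog '[0,0,0,0,0,0,-0.8,0,0,0,0,0,0,-0.4,0,0,0,0,0,0,-0.3,0,0,0,0,0,0,-0.3,0,0,0,0,0,0,-0.3,0,0,-8,0,0,0,-0.3,0,0,-20,0,0,0,-0.3,0,0,-30,0,0,0,-0.3]';  python3 -m jog '[0,0,-30,0,0,0,-0.3,0,0,-35,0,0,0,-0.3,0,0,-35,0,0,0,-0.3,0,0,0,0,0,0,-0.3,0,0,0,0,0,0,-0.3,0,0,0,0,0,0,-0.3,0,0,0,0,0,0,-0.3,0,0,0,0,0,0,-0.3]'; python3 chk.py; python3 -c "
from h import *
to(462,163,336,99.5)"
```

```text
clock: 42.6
eef_pos: [578.5, -235.1, 134.0]
ee_rot: [[-0.135, 0.991, -0.001], [0.991, 0.135, 0.001], [0.001, -0.001, -1.0]]
ft_force: [0.1, -0.6, -6.4]
gripper_width: 10.6
finger_force: 58.6
clock: 43.4
eef_pos: [578.6, -235.3, 131.6]
ee_rot: [[-0.135, 0.991, 0.001], [0.991, 0.135, -0.0], [-0.0, 0.001, -1.0]]
ft_force: [-5.2, 3.0, 3.9]
gripper_width: 10.6
finger_force: 60.0
clock: 44.2
eef_pos: [577.8, -235.1, 187.7]
ee_rot: [[-0.135, 0.991, -0.003], [0.991, 0.135, 0.001], [0.002, -0.003, -1.0]]
ft_force: [0.1, -1.1, 0.6]
gripper_width: 29.9
finger_force: 0.0
clock: 45.0
eef_pos: [578.3, -235.3, 287.1]
ee_rot: [[-0.135, 0.991, -0.002], [0.991, 0.135, 0.001], [0.001, -0.002, -1.0]]
ft_force: [0.6, -0.4, 0.7]
gripper_width: 30.1
finger_force: 0.0
plate [315. 182.] 9385 z 81.3 [ 578.3 -234.8] [ 44.  199.4] 7.7
grip [315. 211.] 2780 z 133.1 [ 578.4 -234.7] [ 12.  123.6] 7.8
strip [204. 136.] 9097 z 72.3 [ 481.1 -194.5] [137.   43.5] 7.7
strip [365. 136.] 2544 z 72.3 [ 612.4 -176.6] [38.2 43.3] 7.6
strip [214. 259.] 7196 z 72.4 [ 495.5 -303. ] [137.4  45. ] 7.6
strip [361. 259.] 2011 z 72.3 [ 627.2 -285.3] [38.2 44.5] 7.4
strip [621. 332.] 4170 z 67.4 [ 878.  -315.8] [ 53.8 159.4] 21.1
turn [-0.001 -0.001 -0.031] then shift [412.1 -49.  -48.7] | t 45.0 pos [ 578.4 -235.3  287.3] yaw 97.7 w 29.8 f 0
```

Bar 1 is back in place. Now bar 2.

```bash
python3 -m jog '[0,0,0,0,0,-0.03,-0.3,25,5,0,0,0,0,-0.3,40,9,0,0,0,0,-0.3,40,9,0,0,0,0,-0.3,40,9,0,0,0,0,-0.3,40,9,0,0,0,0,-0.3,40,9,0,0,0,0,-0.3,40,9,0,0,0,0,-0.3]'; python3 -m jog '[40,9,0,0,0,0,-0.3,40,9,0,0,0,0,-0.3,40,9,0,0,0,0,-0.3,40,9,10,0,0,0,-0.3,40,9,15,0,0,0,-0.3,20,5,15,0,0,0,-0.3,5,0,15,0,0,0,-0.3,0,0,15,0,0,0,-0.3]';  python3 -m jog '[0,0,0,0,0,0,-0.3,0,0,0,0,0,0,-0.3,0,0,0,0,0,0,-0.3,0,0,0,0,0,0,-0.3,0,0,0,0,0,0,-0.3,0,0,0,0,0,0,-0.3,0,0,0,0,0,0,-0.3,0,0,0,0,0,0,-0.3]'; python3 - <<'E'
from h import *
from bars import rects
to(601.5,265.3,145,99.4)
im,d,K,W=grab('wrist');P=cloud(d,K,W);Z=P[...,2];k=(d>0)&(P[...,1]>150)
rects(P,k&(Z>145)&(Z<152.5)&(abs(P[...,0]-601)<40),"grip",200);rects(P,k&(Z>92)&(Z<105),"plate",500)
E
```

```text
clock: 45.85
eef_pos: [593.1, 37.3, 288.3]
ee_rot: [[-0.165, 0.986, 0.0], [0.986, 0.165, -0.0], [-0.0, 0.0, -1.0]]
ft_force: [1.1, -0.0, -0.3]
gripper_width: 30.1
finger_force: 0.0
clock: 46.65
eef_pos: [605.4, 266.8, 216.8]
ee_rot: [[-0.167, 0.986, -0.001], [0.986, 0.167, -0.001], [-0.0, -0.001, -1.0]]
ft_force: [0.1, -0.4, -0.0]
gripper_width: 30.1
finger_force: 0.0
clock: 47.45
eef_pos: [605.7, 265.8, 218.3]
ee_rot: [[-0.164, 0.986, -0.0], [0.986, 0.164, -0.0], [-0.0, -0.0, -1.0]]
ft_force: [-0.1, -0.3, 0.2]
gripper_width: 30.0
finger_force: 0.0
turn [-0.     0.     0.001] then shift [ 0.2 -4.2 73.3] | t 47.5 pos [605.7 265.8 218.3] yaw 99.5 w 30.0 f 0
grip [306. 249.] 5188 z 150.1 [601.6 265.6] [ 11.7 123.9] 9.5
plate [307. 113.] 7229 z 98.2 [590.4 334. ] [44.1 60.9] 9.4
plate [284. 251.] 2469 z 98.3 [589.2 247.6] [13.3 86.7] 9.5
plate [330. 252.] 3026 z 98.2 [618.5 252.4] [15.6 87. ] 9.5
plate [287. 351.] 590 z 98.3 [600.8 177.6] [13.8 26.5] 10.9
plate [329. 350.] 716 z 98.3 [630.  182.3] [15.7 26.5] 7.8
```

```bash
python3 -m jog '[0,-4,12,0,0,0,-0.3,0,0,20,0,0,0,-0.3,0,0,18,0,0,0,-0.3,0,0,13,0,0,0,-0.3,0,0,9,0,0,0,-0.3,0,0,0,0,0,0,-0.3,0,0,0,0,0,0,-0.3,0,0,0,0,0,0,-1]'; python3 -m jog '[0,0,0,0,0,0,-1,0,0,0,0,0,0,-1,0,0,0,0,0,0,-1,0,0,0,0,0,0,-1,0,0,-4,0,0,0,-1,0,0,-8,0,0,0,-1,0,0,-7,0,0,0,-1,0,0,-4,0,0,0,-1]'; python3 -m jog '[0,0,0,0,0,0,-1,0,0,0,0,0,0,-1,0,0,0,0,0,0,-1,0,0,0,0,0,0,-1,0,0,0,0,0,0,-1,0,0,0,0,0,0,-1,0,0,0,0,0,0,-1,0,0,0,0,0,0,-1]'; python3 - <<'E'
from h import *
from bars import rects
to(345,223,168,99.5)
im,d,K,W=grab('wrist');P=cloud(d,K,W);Z=P[...,2]
rects(P,(d>0)&(P[...,1]>100)&(Z>112)&(Z<130),"plate",500)
E
```

```text
clock: 48.3
eef_pos: [602.2, 265.4, 147.4]
ee_rot: [[-0.164, 0.986, 0.001], [0.986, 0.164, 0.001], [0.0, 0.002, -1.0]]
ft_force: [-0.8, -0.4, 0.7]
gripper_width: 16.7
finger_force: 0.0
clock: 49.1
eef_pos: [601.8, 265.2, 169.6]
ee_rot: [[-0.164, 0.986, -0.0], [0.986, 0.164, -0.0], [-0.0, -0.0, -1.0]]
ft_force: [0.8, 0.2, -7.2]
gripper_width: 10.4
finger_force: 58.6
clock: 49.9
eef_pos: [601.7, 265.2, 169.3]
ee_rot: [[-0.164, 0.986, 0.0], [0.986, 0.164, -0.0], [-0.0, 0.0, -1.0]]
ft_force: [0.2, -0.1, -8.0]
gripper_width: 10.7
finger_force: 58.6
turn [ 0.     0.    -0.001] then shift [   0.8 -260.2    1.3] | t 49.9 pos [601.7 265.2 169.3] yaw 99.5 w 10.7 f 59
plate [314. 112.] 13643 z 119.8 [590.7 335.6] [44.2 58.1] 9.4
plate [469. 145.] 1205 z 122.1 [656.  335.4] [ 1.6 36.5] 9.4
plate [282. 257.] 2519 z 120.0 [586.1 271.8] [14.1 44.8] 9.5
plate [348. 257.] 2339 z 119.8 [616.1 276.5] [13.2 45.3] 9.2
plate [454. 286.] 1547 z 123.4 [667.1 270.6] [ 1.4 77.6] 9.5
```

```bash
python3 -m jog '[0,-8,0,0,0,0,-1,0,-15,0,0,0,0,-1,0,-20,0,0,0,0,-1,0,-20,0,0,0,0,-1,0,-20,0,0,0,0,-1,0,-20,0,0,0,0,-1,0,-12,0,0,0,0,-1,0,-5,0,0,0,0,-1]'; python3 - <<'E'
from h import *
from bars import rects
to(345,223,168,99.5)
im,d,K,W=grab('wrist');P=cloud(d,K,W);Z=P[...,2]
rects(P,(d>150)&(P[...,1]>100)&(Z>108)&(Z<130)&(np.abs(P[...,0]-484)<50),"plate",500)
E
```

```text
clock: 50.75
eef_pos: [482.1, 245.2, 169.7]
ee_rot: [[-0.165, 0.986, 0.0], [0.986, 0.165, 0.0], [0.0, 0.0, -1.0]]
ft_force: [0.2, -0.6, -7.1]
gripper_width: 10.5
finger_force: 58.7
turn [ 0. -0. -0.] then shift [   0.7 -138.9    1.7] | t 50.8 pos [482.1 245.2 169.7] yaw 99.5 w 10.5 f 59
plate [314. 112.] 13627 z 120.3 [471.1 315.6] [44.3 58. ] 9.6
plate [282. 258.] 2482 z 120.5 [466.5 251.7] [14.1 44.2] 9.6
plate [348. 257.] 2348 z 120.3 [496.6 256.6] [13.2 45.5] 9.6
```

```bash
python3 -m jog '[0,-8,0,0,0,0,-1,0,-18,0,0,0,0,-1,0,-22,0,0,0,0,-1,0,-24,0,0,0,0,-1,0,-24,0,0,0,0,-1,0,-22,0,0,0,0,-1,0,-15,0,0,0,0,-1,0,-6,0,0,0,0,-1]'; python3 -m jog '[0,0,0,0,0,0,-1,0,0,-10,0,0,0,-1,0,0,-15,0,0,0,-1,0,0,-15,0,0,0.031,-1,-12,2,0,0,0,0,-1,-28,4,0,0,0,0,-1,-36,5,0,0,0,0,-1,-36,5,0,0,0,0,-1]'; python3 -m jog '[-36,5,0,0,0,0,-1,-36,6,0,0,0,0,-1,-36,5,0,0,0,0,-1,-36,6,0,0,0,0,-1,-36,5,0,0,0,0,-1,-36,6,0,0,0,0,-1,-36,5,0,0,0,0,-1,-36,5,0,0,0,0,-1]';  python3 -m jog '[-36,5,0,0,0,0,-1,-30,4,0,0,0,0,-1,-14,2,0,0,0,0,-1,-4,0,0,0,0,0,-1,0,0,0,0,0,0,-1,0,0,0,0,0,0,-1,0,0,0,0,0,0,-1,0,0,0,0,0,0,-1]'; python3 - <<'E'
from h import *
from bars import rects
to(479.75,-248.9,130,97.7)
im,d,K,W=grab('wrist');P=cloud(d,K,W);Z=P[...,2];s=cv2.cvtColor(im,cv2.COLOR_RGB2HSV)[...,1]
rects(P,(d>150)&(Z>142)&(Z<185)&(s<50),"plate",500)
rects(P,(d>150)&(Z>76)&(Z<87)&(s<50),"bar1",500)
rects(P,(d>150)&(Z>64)&(Z<79)&(s>50),"strip",500)
E
```

```text
clock: 51.6
eef_pos: [345.4, 222.4, 169.5]
ee_rot: [[-0.165, 0.986, 0.0], [0.986, 0.165, 0.0], [0.0, 0.0, -1.0]]
ft_force: [-0.5, 0.5, -8.5]
gripper_width: 10.6
finger_force: 58.9
clock: 52.4
eef_pos: [377.9, 112.2, 209.2]
ee_rot: [[-0.135, 0.991, 0.0], [0.991, 0.135, -0.001], [-0.001, 0.0, -1.0]]
ft_force: [1.5, 0.6, -7.2]
gripper_width: 11.2
finger_force: 58.9
clock: 53.2
eef_pos: [458.4, -168.6, 208.9]
ee_rot: [[-0.133, 0.991, -0.0], [0.991, 0.133, -0.0], [-0.0, -0.0, -1.0]]
ft_force: [0.6, 0.4, -6.6]
gripper_width: 10.4
finger_force: 58.9
clock: 54.0
eef_pos: [480.3, -246.8, 209.6]
ee_rot: [[-0.135, 0.991, 0.0], [0.991, 0.135, -0.0], [-0.0, 0.0, -1.0]]
ft_force: [0.3, 0.4, -8.4]
gripper_width: 10.5
finger_force: 58.9
turn [0.    0.    0.001] then shift [-2.  -0.8 79.6] | t 54.0 pos [ 480.3 -246.8  209.6] yaw 97.8 w 10.5 f 59
plate [314. 153.] 19936 z 160.2 [ 475.1 -203.7] [ 44.2 113.9] 7.8
bar1 [461. 200.] 16172 z 81.3 [ 578.2 -235.3] [ 44.8 200. ] 7.7
strip [241. 146.] 3035 z 72.3 [ 427.2 -201.6] [28.4 44.1] 7.6
strip [401. 147.] 4871 z 72.3 [ 528.6 -187.8] [44.9 44.2] 7.7
strip [541. 143.] 3135 z 72.3 [ 614.2 -176.3] [35.9 44. ] 7.8
strip [583. 147.] 975 z 71.7 [ 643.7 -172.4] [ 2.7 43.3] 7.3
strip [248. 298.] 2092 z 72.3 [ 442. -310.] [28.5 45.1] 8.5
strip [392. 299.] 3375 z 72.3 [ 543.6 -296.4] [45.6 44.7] 7.6
strip [518. 300.] 1916 z 72.3 [ 633.9 -284.2] [25.2 44.7] 7.2
strip [553. 298.] 804 z 71.7 [ 658.6 -279.8] [44.7 11.3] 84.4
```

```bash
python3 -m jog '[-2,-1,12,0,0,0,-1,0,0,20,0,0,0,-1,0,0,20,0,0,0,-1,0,0,12,0,0,0,-1,0,0,7,0,0,0,-1,0,0,3,0,0,0,-1,0,0,2,0,0,0,-1,0,0,0,0,0,0,-1]'; python3 -m jog '[0,0,1,0,0,0,-1,0,0,1,0,0,0,-1,0,0,1,0,0,0,-1,0,0,0.5,0,0,0,-1,0,0,0,0,0,0,-1,0,0,0,0,0,0,-1,0,0,0,0,0,0,-1,0,0,0,0,0,0,-1]'; python3 - <<'E'
from h import *
from bars import rects
to(479.75,-248.9,130,97.7)
im,d,K,W=grab('wrist');P=cloud(d,K,W);Z=P[...,2];s=cv2.cvtColor(im,cv2.COLOR_RGB2HSV)[...,1]
rects(P,(d>150)&(Z>75)&(Z<95)&(s<50),"plate",500)
E
```

```text
clock: 54.85
eef_pos: [479.9, -250.0, 133.7]
ee_rot: [[-0.134, 0.991, 0.001], [0.991, 0.134, -0.0], [-0.0, 0.001, -1.0]]
ft_force: [0.0, -0.3, -7.4]
gripper_width: 10.5
finger_force: 58.9
clock: 55.65
eef_pos: [479.7, -250.0, 130.6]
ee_rot: [[-0.134, 0.991, 0.001], [0.991, 0.134, -0.001], [-0.001, 0.001, -1.0]]
ft_force: [-4.2, 0.4, 6.5]
gripper_width: 10.9
finger_force: 60.7
turn [ 0.001  0.001 -0.   ] then shift [1.  0.2 0.6] | t 55.6 pos [ 479.7 -250.   130.6] yaw 97.7 w 10.9 f 61
plate [534. 208.] 33969 z 81.2 [ 575.9 -219.7] [ 45.7 170. ] 7.5
plate [314. 154.] 19892 z 81.3 [ 474.6 -206.8] [ 44.2 113.5] 7.6
```

```bash
python3 -m jog '[0,0,0,0,0,0,-0.8,0,0,0,0,0,0,-0.4,0,0,0,0,0,0,-0.3,0,0,0,0,0,0,-0.3,0,0,0,0,0,0,-0.3,0,0,-8,0,0,0,-0.3,0,0,-20,0,0,0,-0.3,0,0,-30,0,0,0,-0.3]';  python3 -m jog '[0,0,-30,0,0,0,-0.3,0,0,-35,0,0,0,-0.3,0,0,-40,0,0,0,-0.3,0,0,-40,0,0,0,-0.3,0,0,-20,0,0,0,-0.3,0,0,0,0,0,0,-0.3,0,0,0,0,0,0,-0.3,0,0,0,0,0,0,-0.3]'; python3 chk.py; python3 - <<'E'
from h import *
im,d,K,W=grab('scene');save(im,'s9.png')
im,d,K,W=grab('wrist');save(im,'w9.png')
E
```

```text
clock: 56.5
eef_pos: [478.8, -249.3, 187.4]
ee_rot: [[-0.134, 0.991, -0.003], [0.991, 0.134, 0.001], [0.002, -0.002, -1.0]]
ft_force: [1.0, -0.8, 0.3]
gripper_width: 29.6
finger_force: 0.0
clock: 57.3
eef_pos: [479.3, -249.7, 351.5]
ee_rot: [[-0.134, 0.991, -0.002], [0.991, 0.134, 0.001], [0.001, -0.002, -1.0]]
ft_force: [-0.6, -0.5, -0.5]
gripper_width: 30.0
finger_force: 0.0
plate [412. 170.] 6491 z 81.3 [ 578.1 -234.8] [ 44.6 198.9] 7.6
plate [316. 174.] 6857 z 81.3 [ 480.5 -250.1] [ 44.  199.6] 7.7
grip [429. 192.] 2147 z 133.1 [ 578.1 -234.5] [ 12.5 122.9] 7.7
grip [316. 193.] 1902 z 133.2 [ 480.3 -249.4] [ 12.  123.3] 7.5
strip [273. 130.] 1811 z 72.3 [ 432.2 -200.9] [37.8 43.6] 7.6
strip [367. 130.] 2662 z 72.3 [ 522.6 -188.7] [54.9 43.5] 7.6
strip [462. 130.] 1722 z 72.3 [ 613.3 -176.6] [36.5 43.5] 7.6
strip [277. 236.] 1474 z 72.3 [ 446.6 -309.7] [37.1 44.7] 6.7
strip [363. 237.] 2162 z 72.3 [ 537.6 -297.5] [55.7 44.6] 7.3
strip [450. 236.] 1395 z 72.3 [ 628.3 -285.3] [37.1 44.3] 7.6
```

View pics/s9.png

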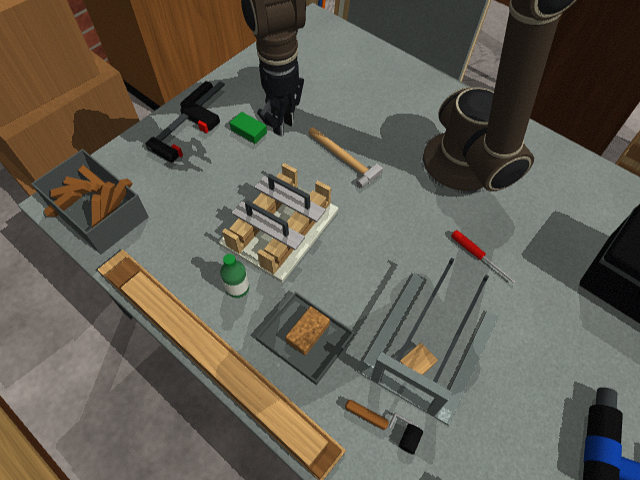

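The scene view shows both bars handle up across the strips at (285,195) and (265,222), the cork flat in the tray at (308,330), an empty rack, and the bystanders unmoved. Both bars measure centred and square within about 1 mm, so I hand in.

```bash
python3 -c "
from plant import arm
print(arm.finish_job())"
```

```text
the job is handed in; nothing more can be done
None
```

The job is done and handed in at about 57 s: the cork block is flat in the tray, a strip covers each rail, and both press bars (only two were on the rack) lie handle up, centred and square across the strips; bar 1 was knocked aside after I first placed it, so I put it back.

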